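Swap the dust cap of a leaning optical port for its long tube

ROBOT

A 6-joint arm with a two-finger parallel gripper is mounted at the origin on a cart in front of the work surface, level with it; the furniture and walls round the work are solid. World frame = base frame: x ahead of the robot, y to its left, z up, the work surface at z = 0. Lengths are in m, angles in rad, forces in N, time in s.
With the tool pointing down it reaches from about 0.275 to 0.975 m from the base axis. Payload 8.4 kg.
Tool frame: the origin (TCP) lies at the very end of the fingers, on their centre line; the grasp point (between the pads) lies 19 mm behind it (ctrl.grasp_offset is the distance from the TCP to the grasp point, in m); z points along the fingers, y is the line along which they close (so a half turn about z gives the same grasp; the last joint's range is limited). The gripper opens to 92 mm and grips with 3 to 60 N. Pads are 20 mm wide; open, the fingers measure 128 mm over their backs; the gripper's body (75 mm by 189 mm) begins 69 mm behind the grasp point.
Start: joints at [-1.228, 0.353, 1.633, -0, 1.155, -0.002], TCP at [0.211, -0.588, 0.215] pointing down, gripper open.
Joint ranges: [-2.63, 2.63], [-0.92, 2.1], [0.06, 2.66], [-1.3, 4.44], [0, 2.69], [-3.02, 3.02]. Speed limits (rad/s): [2.22, 2.22, 2.79, 3.14, 3.14, 3.14].

INTERFACE

Orientations are given as [roll, pitch, yaw] about the fixed x, y, z axes, in that order (R = Rz(yaw) Ry(pitch) Rx(roll)).
In Python, from cell import ctrl gives the robot as it stands.
- The arm moves only by the shell command python3 -m creep 'ROWS' [FORCE]. ROWS is JSON, a list of rows, each a list of 3 entries, a list of its own where there are three numbers: the finger opening in cm, from 0 to 9.19, then the shift along the tool's x, y, z in cm, then the turn about the tool's z in units of 5 degrees (1.0 is 5 degrees). A call has exactly 10 rows; each row shifts and turns the commanded pose from where the row before left it, along the tool's axes as they then stand; what a row does not reach is not made up. A row lasts 1/12 s, in which the tool goes at most 41.7 mm and 7.16 degrees, less where a joint would pass 70% of its speed; a pose out of reach is approached as far as the arm can. A call with a gripper value outside its range is refused whole. The fingers move at their own pace and stop on an object; FORCE is the grip in N (left out, the last holds). Time passes only in rows, so rows that do not move let the fingers close, or fill a call up. It gives the time, the measured TCP pose, the force, the opening and the grip force at its end, in the units of the state.
- ctrl.get_state(): the state, without advancing time (a new reading comes with each control period).
- ctrl.capture(name): name is "scene" or "side" or "wrist"; returns a dict with "frame" (400x640x3 uint8, red, green, blue), "K" (3x3 intrinsics, pixels), "k1" (the pictures are not rectified: a ray, as slopes to the right and down, at radius r is drawn at 1 + k1 r^2 times it, then the intrinsics apply), "camera_from_world" (4x4, takes a point from world to camera coordinates); the wrist camera has in their place "mount" (4x4, takes a point from camera to tool coordinates, whose origin is the TCP and whose axes are the flange's). Camera axes: x right, y up, looking along -z (the intrinsics and any distortion apply to the point x, -y, -z); pixel columns grow to the right and rows downward; lengths in m; the calibration is good to about 2 mm. A picture is of the moment at which its call begins: read the wrist's pose just before it. There is no depth.
- ctrl.sign_off(): hands the job in; it is judged then, once.
Trained networks look in a picture, given as the dict that the camera call returned (one of the last four; its "shot" number tells which), for a name from the list of things; names that differ only in an ending like _2 or _b are one class to them, and where a whole thing is asked for, a point or a joint stands for the part that bears it (a point fixed in the world has none). Each returns a list of dicts, best first, with "confidence" (0 to 1); they miss things now and then, are a little off and sometimes report something else, mostly with a low value. They report only what shows in the picture. A call takes as long as a camera call.
- ctrl.silhouettes(picture, thing): "mask" (400x640 bool, what is visible of it) and "location" ([row, column] as shares, 0 to 1, of the picture: columns of its width, rows of its height, amid what is visible of it).
- ctrl.tip_of(picture, thing): "location" ([row, column] as shares, 0 to 1, of the picture: columns of its width, rows of its height: a listed point, or the origin of a listed thing).
The state is a dict: "time": time; "qpos": joint angles; "qvel": joint speeds; "joint_efforts": joint torques, N m; "ee_pos": TCP position; "tcp_rot": TCP orientation; "ft_force": force on the tool from outside, world axes, zero at the start; "torque": the same for the moment, N m; "gripper_width": opening from 0.0 (shut) to 1.0 (fully open); "finger_force": force on a finger pad.
Only numpy, scipy, OpenCV 4.12 (cv2) and the standard library are available. Lean on these libraries where they do the work, as an engineer would, in place of code of your own. Each camera call takes 0.05 s, during which the arm holds its last target. There are 200 camera calls.

TASK

Pull the black dust cap off the leaning port and stand it in the flat steel tray, open end down. Then take the longer of the two aluminium tubes, push it over the port's spigot and press it firmly home so that it sits flush on the shoulder, and let go. Leave the shorter tube and the other things on the desk as they are.

Things in the scene. Friction and masses are not known exactly. Their poses are not given: they have to be found in the camera images.
- port: Measuring port, fixed to the desk: aluminium base plate 130 x 100 x 10 mm with two side cheeks (tops 61 mm above the desk) carrying a grey barrel that leans 30 degrees from vertical; at its top a steel flange (the shoulder, 62 mm across) with a steel spigot standing out along the axis. Origin: centre of the underside. At yaw 0 the spigot leans towards the robot (-x); yaw varies by 23 degrees either way.
- port_shoulder (a point): Centre of the port's shoulder face, 85 mm above the desk, at the root of the spigot. Its z axis points out along the spigot (up and towards the robot, 30 degrees from vertical), its y axis is level. The spigot is 25 mm in diameter and 36 mm long, the last 8 mm tapering to 16 mm at the tip.
- dust_cap: Black plastic dust cap, 34 mm in diameter (35 over its two ribs), 48 mm long, about 35 g, open at one end: bore 27 mm wide, 38 mm deep. Origin: centre of the open end; z axis along the cap towards its closed end. At the start it sits loosely on the spigot with its open end on the shoulder, so its axis leans with the spigot.
- long_tube: The longer aluminium tube, 60 mm long, 38 mm outside diameter, 27 mm bore open at both ends, about 90 g, standing upright on the desk beside the shorter one; which of the two stands nearer the robot varies. Origin: centre of its lower end; z along the tube.
- long_tube_mid (a point): Point on the axis of the longer tube, halfway along it (30 mm from either end).
- short_tube: The shorter aluminium tube, 40 mm long, else just like the longer (38 mm outside, 27 mm bore), standing upright. Origin: centre of its lower end. It is to be left alone.
- tray: Flat steel tray, fixed to the desk, 120 x 110 mm outside (x, y), rim 14 mm high, walls 3 mm. Origin: centre of its underside.
- tray_in (a point): Centre of the tray's inner floor, 3 mm above the desk; the floor inside measures 114 x 104 mm.
- kinematic_mount: Bystander: small black mirror mount with two knobs, 38 x 34 x 34 mm, loose. Origin: centre of its underside.
- dropper_bottle: Bystander: brown dropper bottle, 33 mm in diameter, 94 mm tall, loose. Origin: centre of its underside.
- slide_box: Bystander: beige plastic slide box, 69 x 98 x 31 mm, loose. Origin: centre of its underside.
- optical_post: Bystander: thin steel post standing upright, 13 mm in diameter, 61 mm tall, solid, loose. Origin: centre of its underside.
- tweezers: Bystander: steel tweezers lying flat, 12 x 120 x 8 mm, loose. Origin: centre of their underside; long along their y axis.

How it is judged:
On the way, in this order (a step that is already met when the one before it is completed fails the run):
1. the dust cap is off the port (its open end over 80 mm from the shoulder) (distance between dust_cap and port_shoulder above 0.08 m), for 0.1 s.
2. the long tube is on the spigot, home on the shoulder, and is being pressed against the port with more than 4 N (z of long_tube_mid in the frame of port_shoulder between 0.026 and 0.0325 m and x of long_tube_mid in the frame of port_shoulder between -0.004 and 0.004 m and y of long_tube_mid in the frame of port_shoulder between -0.004 and 0.004 m and angle between the z axis of long_tube and the z axis of port_shoulder, either way round below 0.1 rad and contact force between long_tube and port above 4 N), for 0.1 s.
At the end, for the whole second after the job is handed in: The long tube is on the spigot, its lower end within 2.5 mm of the shoulder and its axis within 0.1 rad of the spigot's; the dust cap stands in the tray on its open end (upright within 0.15 rad, on the floor within 5 mm); both at rest (z of long_tube_mid in the frame of port_shoulder between 0.026 and 0.0325 m and x of long_tube_mid in the frame of port_shoulder between -0.004 and 0.004 m and y of long_tube_mid in the frame of port_shoulder between -0.004 and 0.004 m and angle between the z axis of long_tube and the z axis of port_shoulder, either way round below 0.1 rad and x of dust_cap in the frame of tray_in between -0.05 and 0.05 m and y of dust_cap in the frame of tray_in between -0.045 and 0.045 m and z of dust_cap in the frame of tray_in below 0.005 m and angle between dust_cap's own z axis and vertical below 0.15 rad and linear speed of each of long_tube, dust_cap below 0.02 m/s); the robot touches nothing.
It fails at once if the short tube is moved by more than 30 mm (distance of short_tube from where it was at the start of the episode above 0.03 m).
It fails at once if a bystander (mirror mount, dropper bottle, slide box, post, tweezers) is moved by more than 30 mm (distance of any of kinematic_mount, dropper_bottle, slide_box, optical_post, tweezers from where it was at the start of the episode above 0.03 m).
It fails at once if the dropper bottle, the post or the short tube is knocked over (angle between any of dropper_bottle, optical_post, short_tube's own z axis and vertical above 0.6 rad).
It also fails if it takes over 51 s, if anything falls off the work surface, if the arm or the gripper's body presses on something with over 40 N, if the wrist force passes 120 N, or if a joint passes its speed limit or range.

## Working session

There is one attempt and no reset: what is moved stays moved. The work goes in short steps, Python scripts to look and compute and a shell command to move; the robot and the scene stay as the last step left them, time stands still between calls to the robot, and variables do not carry over. Pictures are saved under pics/ and viewed, at most 10 in all, crops included, and the job is handed in when it is done.

```bash
ls; mkdir -p pics
cat > h.py <<'E'
import numpy as np, cv2, json
from cell import ctrl
from scipy.spatial.transform import Rotation as R
from scipy.optimize import least_squares
def state():
    s=ctrl.get_state(); return s, np.array(s['ee_pos']), R.from_euler('xyz',s['tcp_rot']).as_matrix()
def cam(name):
    s,p,Rt=state(); d=ctrl.capture(name)
    if name=='wrist':
        T=np.eye(4);T[:3,:3]=Rt;T[:3,3]=p
        d['c2w']=T@np.array(d['mount'])
    else: d['c2w']=np.linalg.inv(np.array(d['camera_from_world']))
    return d
def ray(d,loc):
    K=np.array(d['K']);u,v=loc[1]*640,loc[0]*400
    x=(u-K[0,2])/K[0,0];y=(v-K[1,2])/K[1,1]
    rd=np.hypot(x,y);r=rd
    for _ in range(30): r=rd/(1+d['k1']*r*r)
    s=r/rd if rd>0 else 1
    D=d['c2w'][:3,:3]@np.array([x*s,-y*s,-1]);return d['c2w'][:3,3],D/np.linalg.norm(D)
def onz(d,loc,z):
    o,D=ray(d,loc);return o+D*(z-o[2])/D[2]
def tri(rs):
    A=sum(np.eye(3)-np.outer(D,D) for o,D in rs);b=sum((np.eye(3)-np.outer(D,D))@o for o,D in rs)
    return np.linalg.solve(A,b)
def proj(d,P):
    K=np.array(d['K']);c=np.linalg.inv(d['c2w'])@np.append(P,1)
    x,y=c[0]/-c[2],-c[1]/-c[2];f=1+d['k1']*(x*x+y*y)
    return np.array([K[0,0]*x*f+K[0,2],K[1,1]*y*f+K[1,2]])
def save(d,n): cv2.imwrite('pics/'+n,cv2.cvtColor(d['frame'],cv2.COLOR_RGB2BGR))
E
python3 - <<'E'
from h import *
np.set_printoptions(precision=4,suppress=True)
ds={n:cam(n) for n in('scene','side')}
for n,d in ds.items(): save(d,n+'0.png')
Z=dict(port_shoulder=.085,port=0,dust_cap=.085,long_tube=0,long_tube_mid=.03,short_tube=0,tray=0,tray_in=.003,kinematic_mount=0,dropper_bottle=0,slide_box=0,optical_post=0,tweezers=0)
for t,z in Z.items():
    rs=[]
    for n,d in ds.items():
        for h in ctrl.tip_of(d,t)[:2]:
            print(t,n,round(h['confidence'],2),onz(d,h['location'],z),np.array(h['location'])*[400,640])
            if h['confidence']>.4: rs.append(ray(d,h['location']))
    if len(rs)>1: print('   tri',tri(rs[:2]))
E
```

```text
pics
port_shoulder scene 0.7 [0.6083 0.0397 0.085 ] [181.2   313.408]
port_shoulder side 0.9 [0.602  0.0399 0.085 ] [202.6   326.912]
   tri [0.6046 0.0404 0.0866]
port scene 0.61 [0.6169 0.0356 0.    ] [207.52 312.32]
port side 0.68 [0.602  0.0449 0.    ] [216.92  326.528]
   tri [0.6072 0.0423 0.0092]
dust_cap scene 0.68 [0.5996 0.0409 0.085 ] [182.8   316.608]
dust_cap side 0.79 [0.6037 0.0426 0.085 ] [201.92  327.872]
dust_cap side 0.57 [0.4153 0.0566 0.085 ] [178.92  261.824]
   tri [0.6018 0.0415 0.0849]
long_tube scene 0.98 [0.6258 0.2642 0.    ] [276. 248.]
long_tube side 0.8 [0.6278 0.2618 0.    ] [159.88  355.328]
   tri [ 0.6273  0.2632 -0.002 ]
long_tube_mid scene 0.88 [0.6235 0.2703 0.03  ] [269.  244.8]
long_tube_mid side 0.48 [0.6232 0.271  0.03  ] [151.08  355.584]
   tri [0.6232 0.2706 0.0305]
short_tube scene 0.63 [0.4699 0.2138 0.    ] [289.8   329.984]
short_tube side 0.59 [ 0.4723  0.2033 -0.    ] [161.8   300.992]
   tri [ 0.4713  0.2089 -0.0071]
tray scene 0.68 [ 0.5108 -0.2403  0.    ] [158.08  401.088]
tray side 0.94 [ 0.5095 -0.2243  0.    ] [298.48  258.176
[... 567 characters left out ...]
63 0.135  0.1224]
slide_box scene 0.62 [ 0.6471 -0.1786  0.    ] [155.4   344.384]
slide_box scene 0.19 [ 0.362  -0.0665  0.    ] [218.12  433.728]
slide_box side 0.71 [ 0.6411 -0.1846  0.    ] [299.8   314.304]
slide_box side 0.34 [ 0.5089 -0.2288  0.    ] [300.12  257.216]
   tri [ 0.6445 -0.1824 -0.0018]
optical_post scene 0.53 [ 0.5389  0.3279 -0.    ] [320.32  264.832]
optical_post side 0.62 [0.3886 0.0931 0.    ] [183.32  261.696]
optical_post side 0.61 [ 0.5418  0.3393 -0.    ] [135.    335.424]
   tri [ 0.4624  0.2204 -0.0659]
tweezers scene 0.56 [ 0.3696 -0.0729  0.    ] [215.2   431.424]
tweezers side 0.55 [ 0.3578 -0.0802  0.    ] [230.92  226.816]
   tri [ 0.364  -0.0779 -0.0009]
```

View pics/scene0.png

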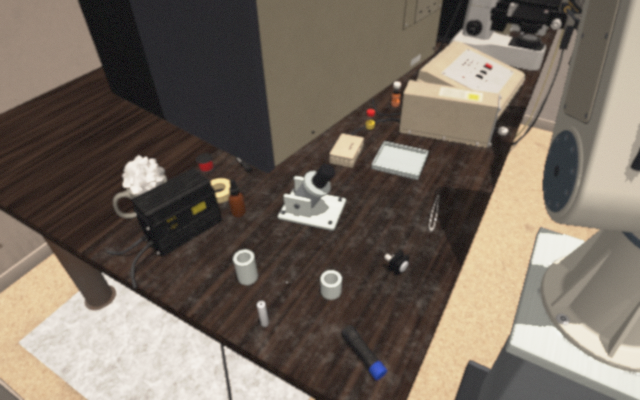

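View pics/side0.png

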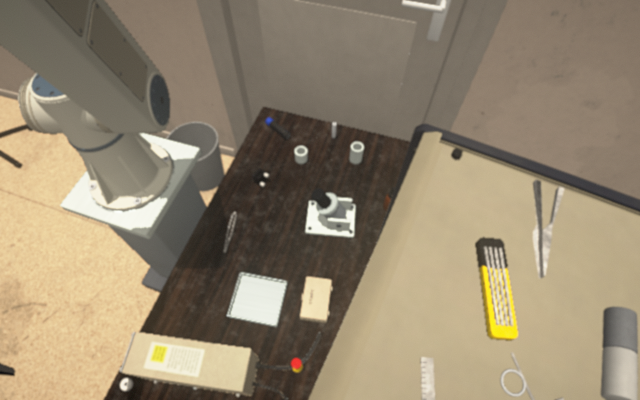

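The scene view shows the port at (313,195) with its cap at (325,175), the long tube at (245,265), the short tube at (331,285), the tray at (400,160) and the post at (263,313). There is a tall cabinet behind the port. The side view agrees, and shows an instrument box near (190,360) beside the arm's start pose.

Run:
```python
from h import *
np.set_printoptions(precision=4,suppress=True)
s,p,Rt=state();print(s['time'],p,s['tcp_rot'],'\n',Rt,s['gripper_width'],ctrl.grasp_offset)
w=cam('wrist');print(w['mount'],w['K'],w['k1'])
sc=cam('scene');si=cam('side')
for v,u in((85,405),(138,405),(142,492),(95,495)):print('sc box',onz(sc,(v/400,u/640),0))
for v,u in((335,125),(335,255),(372,130),(392,250)):print('si box',onz(si,(v/400,u/640),.1),onz(si,(v/400,u/640),0))
print('cab',onz(sc,(168/400,272/640),0))
for d,n in((sc,'sc'),(si,'si')):
  h=ctrl.silhouettes(d,'port')
  if h:
    m=h[0]['mask'].astype(np.uint8);hull=cv2.convexHull(cv2.findNonZero(m));ap=cv2.approxPolyDP(hull,3,True)[:,0]
    print(n,h[0]['confidence'],m.sum());
    for u,v in ap:print((u,v),onz(d,((v+.5)/400,(u+.5)/640),.01)[:2])
```

```text
1.4 [ 0.2112 -0.5882  0.2146] [3.1416 0.     0.3448] 
 [[ 0.9412  0.338   0.    ]
 [ 0.338  -0.9412 -0.    ]
 [-0.      0.     -1.    ]] 1.0017630790528915 0.0187
[[ 0.0002  0.9568  0.2906  0.0826]
 [ 1.     -0.0004  0.0005  0.0006]
 [ 0.0006  0.2906 -0.9568 -0.1692]
 [ 0.      0.      0.      1.    ]] [[278.4103   0.     321.9042]
 [  0.     278.4103 204.7   ]
 [  0.       0.       1.    ]] -0.010091171074079643
sc box [ 0.656  -0.6333  0.    ]
sc box [ 0.5369 -0.3336  0.    ]
sc box [ 0.3185 -0.4326  0.    ]
sc box [ 0.3731 -0.7111  0.    ]
si box [ 0.2972 -0.409   0.1   ] [ 0.2434 -0.4068 -0.    ]
si box [ 0.5562 -0.3201  0.1   ] [ 0.5354 -0.3066  0.    ]
si box [ 0.346  -0.4682  0.1   ] [ 0.2985 -0.4735  0.    ]
si box [ 0.5879 -0.4223  0.1   ] [ 0.5711 -0.4218  0.    ]
cab [ 0.7844 -0.0406  0.    ]
sc 0.79 2269
(np.int32(344), np.int32(200)) [ 0.5585 -0.0117]
(np.int32(332), np.int32(229)) [0.5378 0.0822]
(np.int32(278), np.int32(217)) [0.6598 0.1084]
(np.int32(294), np.int32(177)) [ 0.7053 -0.0262]
(np.int32(311), np.int32(171)) [ 0.681  -0.0667]
si 0.56 1661
(np.int32(354), np.int32(235)) [0.6904 0.0088]
(np.int32(306), np.int32(232)) [ 0.5663 -0.0221]
(np.int32(309), np.int32(201)) [0.5435 0.0718]
(np.int32(327), np.int32(193)) [0.5837 0.1129]
(np.int32(351), np.int32(198)) [0.653  0.1179]
```

```bash
python3 -m creep '[[9,[0,0,-4],0],[9,[0,0,-4],0],[9,[3.1,-2.74,0],0],[9,[3.1,-2.74,0],0],[9,[3.1,-2.74,0],0],[9,[3.1,-2.74,0],0],[9,[3.1,-2.74,0],0],[9,[3.1,-2.74,0],0],[9,[3.1,-2.74,0],0],[9,[3.1,-2.74,0],0]]' 10
python3 -m creep '[[7,[3.1,-2.74,0],0],[6,[3.1,-2.74,0],0],[6,[3.1,-2.74,0],0],[6,[3.1,-2.74,0],0],[6,[3.1,-2.74,0],0],[6,[3.1,-2.74,0],0],[6,[3.1,-2.74,0],0],[6,[3.1,-2.74,0],0.73],[6,[0,0,3],0.73],[6,[0,0,3],0]]'
cat > meas.py <<'E'
from h import *
import sys
np.set_printoptions(precision=4,suppress=True)
def port(w):
    for t,z in(('port_shoulder',.085),('dust_cap',.085),('port',0),('long_tube_mid',.03)):
        for h in ctrl.tip_of(w,t)[:2]: print(t,round(h['confidence'],2),onz(w,h['location'],z),np.array(h['location'])*[400,640])
if __name__=='__main__':
    s,p,Rt=state();print(s['time'],p,s['tcp_rot'],s['ft_force'])
    w=cam('wrist');save(w,sys.argv[1]);port(w)
E
python3 meas.py w1.png
```

```text
time: 2.48
ee_pos: [0.3711, -0.2963, 0.2949]
tcp_rot: [3.141, -0.0, 0.344]
ft_force: [0.9, 0.3, 0.2]
gripper_width: 0.979
finger_force: 0.0
time: 3.32
ee_pos: [0.5321, -0.0056, 0.2353]
tcp_rot: [3.141, -0.004, 0.217]
ft_force: [0.2, 0.0, -0.7]
gripper_width: 0.655
finger_force: 0.0
3.3167 [ 0.5321 -0.0056  0.2353] [ 3.1408 -0.0043  0.2172] [ 0.2493  0.0199 -0.684 ]
port_shoulder 0.7 [ 0.5317 -0.1771  0.085 ] [223.2  457.92]
port_shoulder 0.59 [0.5995 0.0403 0.085 ] [127.4  294.08]
dust_cap 0.66 [0.5984 0.0374 0.085 ] [128.92  296.512]
port 0.8 [0.6122 0.0414 0.    ] [116.72  300.928]
port 0.56 [ 0.4666  0.2183 -0.    ] [189.68  166.208]
long_tube_mid 0.94 [0.6284 0.267  0.03  ] [ 61.8   121.472]
```

View pics/w1.png

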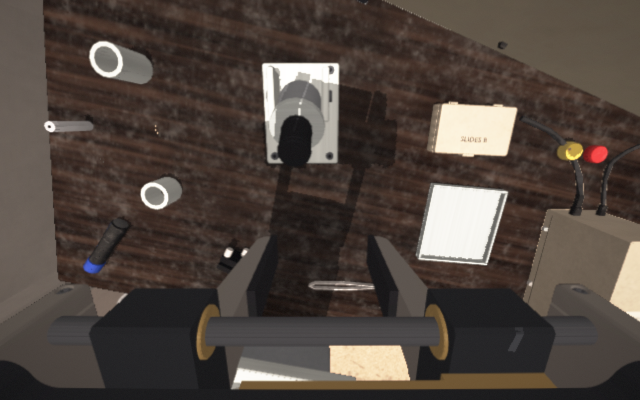

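The view from above shows the plate squared up with the image (263–338, 64–163), so the tool yaw matches the port. The cap top is at (295,145). I'll go in to the cap.

```bash
python3 -m creep '[[6,[2.17,-0.98,2.5],0],[6,[2.17,-0.98,2.5],0],[6,[2.17,-0.98,2.5],0],[6,[0,0,3.5],0],[6,[0,0,3.5],0],[6,[0,0,0],0],[0,[0,0,0],0],[0,[0,0,0],0],[0,[0,0,0],0],[0,[0,0,0],0]]' 10
python3 meas.py w2.png
```

```text
time: 4.4
ee_pos: [0.5888, 0.0346, 0.0923]
tcp_rot: [3.141, -0.004, 0.217]
ft_force: [0.2, -0.3, 0.7]
gripper_width: 0.383
finger_force: 0.0
4.4 [0.5888 0.0346 0.0923] [ 3.1409 -0.0042  0.217 ] [ 0.1909 -0.3487  0.6709]
port_shoulder 0.16 [0.6297 0.045  0.085 ] [185.4   319.168]
dust_cap 0.68 [0.6015 0.0379 0.085 ] [227.2   320.576]
dust_cap 0.58 [ 0.5631 -0.1359  0.085 ] [318.88  532.288]
port 0.81 [0.615  0.0391 0.    ] [181.8   322.688]
long_tube_mid 0.84 [0.6243 0.2663 0.03  ] [118.92   49.472]
```

View pics/w2.png

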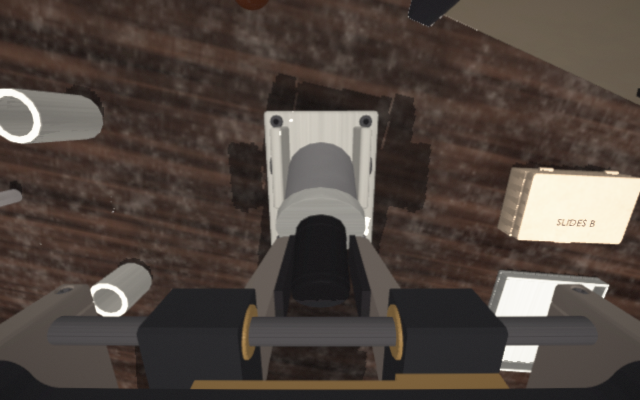

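The fingers straddle the cap, centred on column 320, and the opening is about to touch it. Close the grip and pull along the axis.

```bash
python3 -m creep '[[0,[0,0,0],0],[0,[0,0,0],0],[0,[0,0,0],0],[0,[-0.5,0,-0.87],0],[0,[-1,0,-1.73],0],[0,[-1,0,-1.73],0],[0,[-1,0,-1.73],0],[0,[-1,0,-1.73],0],[0,[-1,0,-1.73],0],[0,[0,0,-2],0]]' 12
python3 meas.py w3.png
```

```text
time: 5.48
ee_pos: [0.5315, 0.0225, 0.2064]
tcp_rot: [3.142, 0.0, 0.217]
ft_force: [-0.2, -0.2, -0.5]
gripper_width: 0.353
finger_force: 12.0
5.4833 [0.5315 0.0225 0.2064] [3.1416 0.0004 0.2172] [-0.1812 -0.1653 -0.5163]
dust_cap 0.77 [0.5021 0.0151 0.085 ] [225.8   322.368]
port 0.63 [0.6098 0.0403 0.    ] [122.   321.28]
long_tube_mid 0.58 [0.6278 0.2674 0.03  ] [ 61.28 128.32]
```

View pics/w3.png

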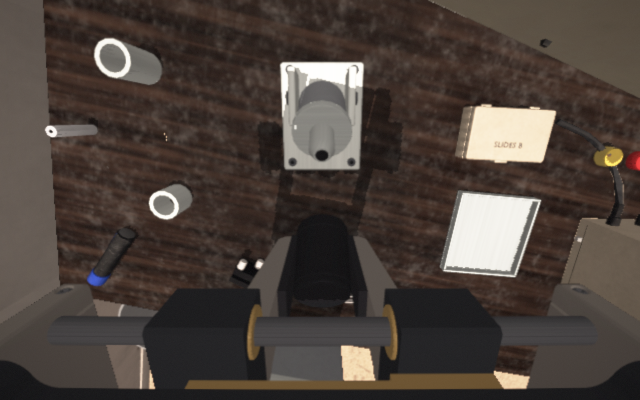

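The cap is off and still tilted in the grip. The bare spigot tip is at (321,155), and the tray spans about (445–540, 193–275). Now carry the cap to the tray.

```bash
python3 - <<'E'
from h import *
np.set_printoptions(precision=4,suppress=True)
w=cam('wrist')
print('spigot tip',onz(w,(155/400,321/640),.1162))
for u,v in((457,193),(540,201),(517,276),(445,266)):print('tray rim',onz(w,(v/400,u/640),.014))
E
python3 -m creep '[[0,[-1.38,3.43,0],0],[0,[-1.38,3.43,0],0],[0,[-1.38,3.43,0],0],[0,[-1.38,3.43,0],0],[0,[-1.38,3.43,0],0],[0,[-1.38,3.43,0],0],[0,[-1.38,3.4,0],0],[0,[0,0,4],0],[0,[0,0,4],0],[0,[0,0,4],0]]'
python3 - <<'E'
from meas import *
s,p,Rt=state()
for n in('scene','side'):
    d=cam(n)
    for t,z in(('tray_in',.003),('dust_cap',p[2]-.007)):
        for h in ctrl.tip_of(d,t)[:1]:print(n,t,h['confidence'],onz(d,h['location'],z))
E
```

```text
spigot tip [0.5841 0.0345 0.1162]
tray rim [ 0.5625 -0.1561  0.014 ]
tray rim [ 0.5764 -0.2704  0.014 ]
tray rim [ 0.4624 -0.2876  0.014 ]
tray rim [ 0.4553 -0.1777  0.014 ]
time: 6.62
ee_pos: [0.4903, -0.2329, 0.0829]
tcp_rot: [3.141, -0.0, 0.216]
ft_force: [1.0, 0.6, -0.7]
gripper_width: 0.356
finger_force: 12.0
scene tray_in 0.8 [ 0.4993 -0.2331  0.003 ]
scene dust_cap 0.46 [ 0.5025 -0.2182  0.0759]
side tray_in 0.56 [ 0.511  -0.2261  0.003 ]
side dust_cap 0.6 [ 0.4957 -0.227   0.0759]
```

```bash
python3 -m creep '[[0,[0,0,3],0],[0,[0,0,2],0],[0,[0,0,1],0],[0,[0,0,0.2],0],[0,[0,0,0.2],0],[0,[0,0,0.2],0],[0,[0,0,0.2],0],[0,[0,0,0],0],[0,[0,0,0],0],[0,[0,0,0],0]]' 6
cat > look.py <<'E'
from h import *
import sys
np.set_printoptions(precision=4,suppress=True)
s,p,Rt=state();print(p,s['ft_force'])
w=cam('side');sc=cam('scene');wr=cam('wrist')
x,y,z=map(float,sys.argv[2:5])
ims=[]
for d,r in((sc,40),(w,40)):
    u,v=proj(d,[x,y,z]).astype(int);f=d['frame'][max(v-r,0):v+r,max(u-r,0):u+r];ims.append(cv2.resize(f,(400,400),interpolation=cv2.INTER_CUBIC))
cv2.imwrite('pics/'+sys.argv[1],cv2.cvtColor(np.hstack(ims),cv2.COLOR_RGB2BGR));save(wr,'wr_'+sys.argv[1])
E
python3 look.py c1.png .5 -.23 .03
```

```text
time: 7.75
ee_pos: [0.4918, -0.2325, 0.0177]
tcp_rot: [3.14, -0.002, 0.217]
ft_force: [0.4, -0.8, 5.6]
gripper_width: 0.352
finger_force: 6.0
[ 0.4918 -0.2325  0.0177] [ 0.4491 -0.7565  5.5901]
```

View pics/c1.png

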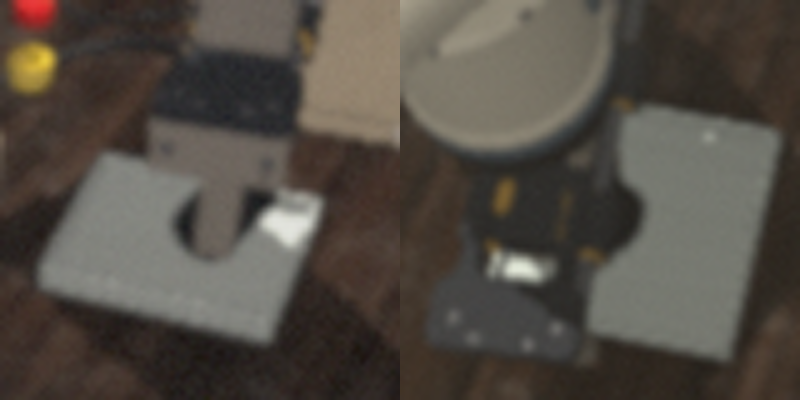

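The crops show the cap in the gripper, tilted, with its lower edge on the tray floor (215,225 in the left crop). Contact is 5.6 N at the expected height. Now roll it upright.

```bash
python3 -m creep '[[0,[0.2,0,0],0],[0,[0.2,0,0],0],[0,[0.2,0,0.05],0],[0,[0.2,0,0.05],0],[0,[0.2,0,0.07],0],[0,[0.2,0,0.08],0],[0,[0.2,0,0.1],0],[0,[0.2,0,0.12],0],[0,[0,0,0.1],0],[0,[0,0,0],0]]' 4
python3 look.py c2.png .505 -.23 .03
```

```text
time: 8.73
ee_pos: [0.507, -0.2285, 0.011]
tcp_rot: [3.142, -0.001, 0.217]
ft_force: [0.6, -0.1, 0.6]
gripper_width: 0.354
finger_force: 4.0
[ 0.507  -0.2285  0.011 ] [ 0.5696 -0.1229  0.5672]
```

View pics/wr_c2.png

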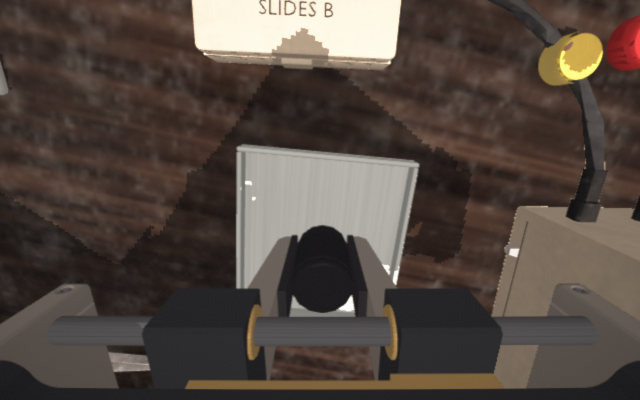

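The wrist view shows the cap in the tray with its top disc at (322,283). I'll check the tilt against a projected model.

```bash
cat > tilt.py <<'E'
from h import *
w=cam('wrist');s,p,Rt=state()
def rows(c,L,r,th,k):  # c: point on axis k from base, th>0 top toward +tool x
    ax=np.array([np.sin(th),0,-np.cos(th)]);e1=np.array([np.cos(th),0,np.sin(th)]);e2=np.array([0,1,0])
    out=[]
    for a in(0,L):
        P=[proj(w,p+Rt@(c+(a-k)*ax+r*(np.cos(t)*e1+np.sin(t)*e2))) for t in np.linspace(0,6.28,60)]
        P=np.array(P);out.append((P[:,1].min().round(),P[:,1].max().round(),P[:,0].min().round(),P[:,0].max().round()))
    return out
import sys
L,r,k,gz=map(float,sys.argv[1:5])
for th in(-30,-20,-10,0,10,20,30):print(th,*[tuple(map(int,o)) for o in rows(np.array([0,0,-gz]),L,r,np.radians(th),k)])
E
python3 tilt.py .048 .017 .028 .0187
```

```text
-30 (210, 242, 296, 347) (280, 307, 290, 352)
-20 (212, 249, 296, 346) (271, 309, 290, 352)
-10 (216, 257, 297, 346) (262, 310, 289, 352)
0 (221, 265, 297, 346) (253, 309, 289, 353)
10 (227, 273, 297, 345) (245, 306, 289, 353)
20 (233, 282, 297, 345) (237, 302, 289, 353)
30 (240, 289, 297, 345) (231, 296, 289, 353)
```

Run:
```python
import cv2
f=cv2.imread('pics/wr_c2.png')[210:320,260:385]
cv2.imwrite('pics/c3.png',cv2.resize(cv2.convertScaleAbs(f,alpha=3),None,fx=5,fy=5,interpolation=cv2.INTER_CUBIC))
```

```text
(no output)
```

View pics/c3.png

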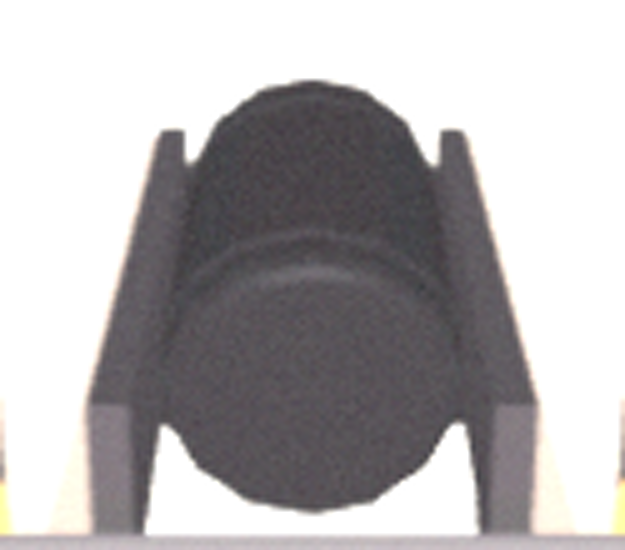

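The crop gives a base edge at row 226, a top far edge near 257 and a near edge at 312. This matches the upright model within a few degrees. Press lightly, release, and go up.

```bash
python3 -m creep '[[0,[0,0,0.15],0],[0,[0,0,0.1],0],[0,[0,0,0],0],[5.5,[0,0,0],0],[5.5,[0,0,0],0],[5.5,[0,0,0],0],[5.5,[0,0,-2],0],[6,[0,0,-4],0],[6,[0,0,-4],0],[6,[0,0,-4],0]]' 3
python3 look.py c4.png .505 -.23 .03
python3 - <<'E'
from h import *
np.set_printoptions(precision=4,suppress=True)
w=cam('wrist')
for t,z in(('dust_cap',.003),('tray_in',.003)):
  for h in ctrl.tip_of(w,t)[:1]:print(t,h['confidence'],onz(w,h['location'],z))
# model of upright cap
h=ctrl.silhouettes(w,'dust_cap')
if h:
  m=h[0]['mask'];r,c=np.where(m);print('mask',r.min(),r.max(),c.min(),c.max(),h[0]['confidence'])
for zz in(.003,.051):
  P=np.array([proj(w,[.509+.017*np.cos(t),-.229+.017*np.sin(t),zz]) for t in np.linspace(0,6.28,40)]);print(zz,P.min(0),P.max(0))
E
```

```text
time: 9.77
ee_pos: [0.5056, -0.2284, 0.1497]
tcp_rot: [-3.141, 0.002, 0.217]
ft_force: [0.7, -0.6, -0.1]
gripper_width: 0.657
finger_force: 0.0
[ 0.5056 -0.2284  0.1497] [ 0.6688 -0.5793 -0.0519]
dust_cap 0.69 [ 0.5033 -0.2292  0.003 ]
tray_in 0.8 [ 0.5111 -0.223   0.003 ]
mask 184 222 304 336 0.6
0.003 [306.2789 179.1527] [335.0987 207.0974]
0.051 [303.8841 188.6923] [337.4032 220.7918]
```

The cap stands upright in the tray. Its mask at rows 184–222 and columns 304–336 fits the upright model. On to the long tube.

```bash
python3 -m creep '[[6.5,[1.72,-3.52,-1.2],0],[6.5,[1.72,-3.52,-1.2],0],[6.5,[1.72,-3.52,0],0],[6.5,[1.72,-3.52,0],0],[6.5,[1.72,-3.52,0],0],[6.5,[1.72,-3.52,0],0],[6.5,[1.72,-3.52,0],0],[6.5,[1.72,-3.52,0],0],[6.5,[1.72,-3.52,0],0],[6.5,[1.72,-3.52,0],0]]'
python3 -m creep '[[6.5,[1.72,-3.52,0],0],[6.5,[1.72,-3.52,0],0],[6.5,[1.72,-3.5,0],0],[6.5,[0,0,2.5],0],[6.5,[0,0,2.5],0],[6.5,[0,0,2],0],[6.5,[0,0,0],0],[6.5,[0,0,0],0],[6.5,[0,0,0],0],[6.5,[0,0,0],0]]'
python3 - <<'E'
from h import *
np.set_printoptions(precision=4,suppress=True)
s,p,Rt=state();w=cam('wrist')
h=ctrl.silhouettes(w,'long_tube')
for q in h[:2]:
  r,c=np.where(q['mask']);print('mask',r.min(),r.max(),c.min(),c.max(),q['confidence'])
for t,z in(('long_tube_mid',.03),('long_tube',0)):
  for q in ctrl.tip_of(w,t)[:1]:
    X=onz(w,q['location'],z);print(t,q['confidence'],X,'tool',Rt.T@(X-p)*100)
for zz in(0,.06):
  P=np.array([proj(w,[.626+.019*np.cos(t),.2665+.019*np.sin(t),zz]) for t in np.linspace(0,6.28,40)]);print(zz,P.min(0),P.max(0))
E
```

```text
time: 10.95
ee_pos: [0.5976, 0.154, 0.1706]
tcp_rot: [3.141, 0.003, 0.218]
ft_force: [0.4, 0.3, -0.1]
gripper_width: 0.707
finger_force: 0.0
time: 11.78
ee_pos: [0.6269, 0.2664, 0.1038]
tcp_rot: [-3.141, -0.002, 0.217]
ft_force: [0.0, -0.8, 0.3]
gripper_width: 0.712
finger_force: 0.0
long_tube_mid 0.63 [0.6261 0.264  0.03  ] tool [-0.1407  0.2154  7.3791]
long_tube 0.96 [0.6287 0.2671 0.    ] tool [ 0.1752 -0.0297 10.3797]
0 [302.6863 187.3814] [339.7205 222.7963]
0.06 [297.777  204.6069] [344.1398 247.9102]
```

```bash
python3 -m creep '[[6.5,[0,0,3],0],[6.5,[0,0,3],0],[6.5,[0,0,2.7],0],[0,[0,0,0],0],[0,[0,0,0],0],[0,[0,0,0],0],[0,[0,0,0],0],[0,[0,0,0],0],[0,[0,0,0],0],[0,[0,0,0],0]]' 4
```

```text
time: 12.82
ee_pos: [0.6276, 0.2668, 0.0177]
tcp_rot: [-3.141, -0.003, 0.217]
ft_force: [0.1, 0.8, 7.4]
gripper_width: 0.42
finger_force: 4.0
```

```bash
python3 -m creep '[[0,[-0.22,0,-0.08],0],[0,[-0.22,0,-0.08],0],[0,[-0.22,0,-0.08],0],[0,[-0.23,0,-0.05],0],[0,[-0.23,0,-0.05],0],[0,[-0.23,0,-0.05],0],[0,[-0.24,0,-0.01],0],[0,[-0.24,0,-0.01],0],[0,[-0.24,0,0],0],[0,[0,0,0],0]]' 3
python3 look.py c5.png .61 .265 .03; python3 tilt.py .06 .019 .036 .0187
```

```text
time: 13.65
ee_pos: [0.6053, 0.2616, 0.0196]
tcp_rot: [3.142, 0.001, 0.217]
ft_force: [-0.3, 0.3, -0.3]
gripper_width: 0.418
finger_force: 3.0
[0.6053 0.2616 0.0196] [-0.3067  0.3445 -0.337 ]
-30 (198, 234, 294, 349) (285, 315, 286, 356)
-20 (202, 243, 294, 348) (275, 317, 285, 356)
-10 (208, 253, 295, 348) (264, 318, 285, 357)
0 (214, 262, 295, 347) (253, 316, 284, 357)
10 (221, 272, 295, 347) (243, 313, 284, 357)
20 (229, 282, 295, 347) (234, 308, 284, 358)
30 (238, 291, 295, 347) (226, 300, 284, 357)
```

View pics/wr_c5.png

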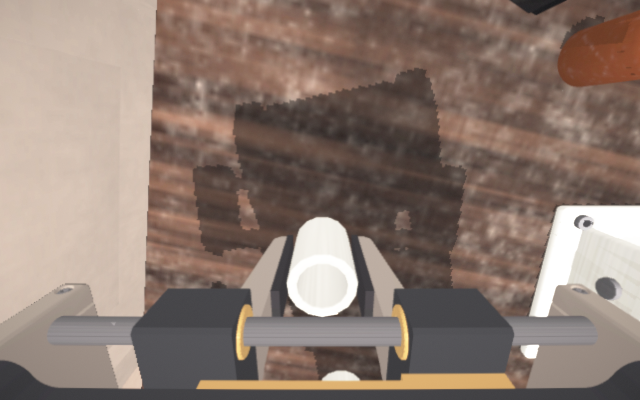

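The wrist view shows the tube still upright in the grip (base edge at row 217, top 256–316), so it slid along the desk without tilting. I'll use the spigot tip inside the bore as the stop instead: lower the upright tube over the tip, then swing it back in an arc.

```bash
python3 -m creep '[[0,[0,0,0],0],[0,[0,0,-3.5],0],[0,[0,0,-3.5],0],[0,[0,0,-4],0],[0,[0,0,-4],0],[0,[-1.07,3.61,0],0],[0,[-1.07,3.61,0],0],[0,[-1.07,3.61,0],0],[0,[-1.07,3.61,0],0],[0,[-1.07,3.61,0],0]]' 12
python3 -m creep '[[0,[-1.07,3.61,0],0],[0,[0,0,0],0],[0,[0,0,0],0],[0,[0,0,0],0],[0,[0,0,0],0],[0,[0,0,0],0],[0,[0,0,0],0],[0,[0,0,0],0],[0,[0,0,0],0],[0,[0,0,0],0]]'
python3 look.py c6.png .59 .04 .15; python3 tilt.py .06 .019 .036 .0187
```

```text
time: 14.68
ee_pos: [0.5922, 0.0725, 0.1699]
tcp_rot: [3.142, -0.0, 0.218]
ft_force: [0.5, -0.1, -1.1]
gripper_width: 0.414
finger_force: 12.0
time: 15.52
ee_pos: [0.5899, 0.0368, 0.1697]
tcp_rot: [-3.142, 0.0, 0.218]
ft_force: [-0.4, 0.3, -0.6]
gripper_width: 0.417
finger_force: 12.0
[0.5899 0.0368 0.1697] [-0.3681  0.3184 -0.6282]
-30 (199, 234, 294, 349) (285, 315, 286, 356)
-20 (202, 243, 294, 348) (275, 317, 286, 357)
-10 (208, 253, 295, 348) (264, 318, 285, 357)
0 (214, 262, 295, 347) (253, 316, 285, 358)
10 (221, 272, 295, 347) (243, 313, 285, 358)
20 (230, 282, 295, 347) (234, 308, 284, 358)
30 (238, 291, 295, 347) (226, 301, 285, 358)
```

View pics/wr_c6.png

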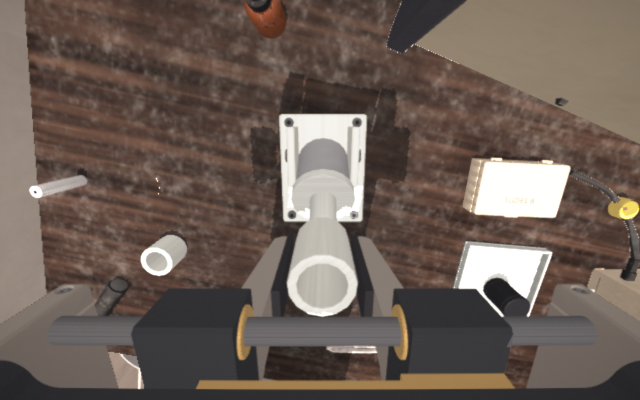

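The wrist view shows the tube held upright above the port, with spigot and tube both on column 322. The cap stands in the tray at (507,293). Next I lower the tube over the tip.

```bash
python3 -m creep '[[0,[-0.1,0,2],0],[0,[0,0,1],0],[0,[0,0,0.3],0],[0,[0,0,0.2],0],[0,[0,0,0.2],0],[0,[0,0,0.2],0],[0,[0,0,0.2],0],[0,[0,0,0],0],[0,[0,0,0],0],[0,[0,0,0],0]]' 6
```

```text
time: 16.55
ee_pos: [0.5891, 0.0362, 0.1289]
tcp_rot: [3.142, -0.0, 0.217]
ft_force: [-0.1, -0.8, -1.0]
gripper_width: 0.417
finger_force: 6.0
```

```bash
python3 -m creep '[[0,[-0.2,0,0.01],0],[0,[-0.2,0,0.02],0],[0,[-0.2,0,0.03],0],[0,[-0.2,0,0.05],0],[0,[-0.2,0,0.06],0],[0,[-0.2,0,0.07],0],[0,[-0.2,0,0.08],0],[0,[-0.2,0,0.09],0],[0,[-0.2,0,0.1],0],[0,[0,0,0],0]]' 4
cat > fit.py <<'E'
from h import *
# tilt of the held tube, numeric: fit silhouette by th and k (dist. grip to base)
w=cam('wrist');s,p,Rt=state();m=ctrl.silhouettes(w,'long_tube')[0];M=m['mask'];print('conf',m['confidence'],M.sum(),p,s['ft_force'])
save(w,'fit.png')
def model(th,k,du):
    ax=np.array([np.sin(th),0,-np.cos(th)]);e1=np.array([np.cos(th),0,np.sin(th)]);c=np.array([du,0,-.0187])
    P=[proj(w,p+Rt@(c+(a-k)*ax+.019*(np.cos(t)*e1+np.sin(t)*np.array([0,1,0])))) for a in(0,.06) for t in np.linspace(0,6.28,24)]
    I=np.zeros((400,640),np.uint8);cv2.fillConvexPoly(I,cv2.convexHull(np.array(P).round().astype(np.int32)),1);return I>0
best=sorted([((model(np.radians(t),k,du)&M).sum()/(model(np.radians(t),k,du)|M).sum(),t,k,du) for t in range(-45,11,5) for k in(.026,.031,.036,.041,.046) for du in(-.005,0,.005)],reverse=True)[:6]
for b in best:print(b)
r,c=np.where(M);print(r.min(),r.max(),c.min(),c.max())
g=cv2.cvtColor(w['frame'],cv2.COLOR_RGB2GRAY);print(g[190:325:3,322])
E
python3 fit.py
```

```text
time: 17.38
ee_pos: [0.5707, 0.0322, 0.1233]
tcp_rot: [-3.142, 0.001, 0.217]
ft_force: [1.3, -1.6, -0.8]
gripper_width: 0.411
finger_force: 4.0
conf 0.56 6401 [0.57086403 0.03225594 0.12339755] [0.38015354 0.16335218 0.2782883 ]
(np.float64(0.9720204050085021), -20, 0.041, 0)
(np.float64(0.9588031874906029), -15, 0.036, 0.005)
(np.float64(0.9566496361665893), -15, 0.041, 0)
(np.float64(0.9439890710382514), -10, 0.036, 0.005)
(np.float64(0.943492636008416), -25, 0.041, 0)
(np.float64(0.9431660231660232), -25, 0.046, -0.005)
199 311 287 356
[157 158 158 158 168 169 169 170 171 171 171 171 170 171 171 173 171 172
 172 172 172 171 172 172 173 172 174 192 178 167 168 166 166 165 181 200
 199 199 203 254 245  46  50  64  69]
```

The fit shows the tube now leaning about 20°, with the grip point on the spigot axis. I'll feed it down along the axis so it aligns itself.

```bash
python3 -m creep '[[0,[-0.2,0,0.05],0],[0,[-0.1,0,0.1],0],[0,[0.1,0,0.17],0],[0,[0.1,0,0.17],0],[0,[0.1,0,0.17],0],[0,[0.1,0,0.17],0],[0,[0.1,0,0.17],0],[0,[0.1,0,0.17],0],[0,[0,0,0],0],[0,[0,0,0],0]]' 4
python3 fit.py
```

```text
time: 18.32
ee_pos: [0.5743, 0.033, 0.1117]
tcp_rot: [-3.142, 0.0, 0.217]
ft_force: [0.7, 0.2, -0.8]
gripper_width: 0.413
finger_force: 4.0
conf 0.97 6365 [0.5742163  0.0329712  0.11176587] [ 0.24371777  0.72403385 -0.43490026]
(np.float64(0.9691367456073339), -25, 0.041, 0)
(np.float64(0.9639102463517967), -25, 0.046, -0.005)
(np.float64(0.9583205167640726), -20, 0.041, 0)
(np.float64(0.9445553678390416), -30, 0.046, -0.005)
(np.float64(0.9364463672982247), -15, 0.036, 0.005)
(np.float64(0.9362745098039216), -30, 0.041, 0)
197 309 288 355
[154 154 155 170 169 171 170 171 171 172 172 173 173 173 173 174 173 174
 173 175 174 173 174 174 174 174 173 177 187 173 169 168 169 201 211 210
 209 209 232 254  76  40  48  64  69]
```

```bash
python3 -m creep '[[0,[0.1,0,0.17],0],[0,[0.1,0,0.17],0],[0,[0.1,0,0.17],0],[0,[0.1,0,0.17],0],[0,[0.1,0,0.17],0],[0,[0.05,0,0.09],0],[0,[0.05,0,0.09],0],[0,[0,0,0],0],[0,[0,0,0],0],[0,[0,0,0],0]]' 5
python3 fit.py
```

```text
time: 19.25
ee_pos: [0.5801, 0.0342, 0.1016]
tcp_rot: [-3.142, 0.0, 0.217]
ft_force: [-1.0, 0.1, -1.8]
gripper_width: 0.413
finger_force: 5.0
conf 0.76 6409 [0.58010374 0.03423579 0.1016158 ] [-0.74327043  0.29194405 -2.54801471]
(np.float64(0.9730059478420009), -25, 0.041, 0)
(np.float64(0.9670515781370285), -20, 0.041, 0)
(np.float64(0.9566234982056483), -25, 0.046, -0.005)
(np.float64(0.9442572741194487), -30, 0.046, -0.005)
(np.float64(0.9416145367887995), -15, 0.036, 0.005)
(np.float64(0.9373704471424341), -40, 0.041, -0.005)
197 309 288 355
[172 172 170 188 189 190 190 190 190 191 192 191 192 192 193 193 193 193
 192 193 193 194 193 193 193 193 193 195 206 191 187 188 187 186 227 227
 226 227 244 255  83  35  42  70  77]
```

```bash
python3 -m creep '[[0,[0,0,0],0],[0,[0.05,0,0.09],0],[0,[0.05,0,0.09],0],[0,[0.05,0,0.09],0],[0,[0.05,0,0.09],0],[0,[0.05,0,0.09],0],[0,[0.05,0,0.09],0],[0,[0,0,0],0],[0,[0,0,0],0],[0,[0,0,0],0]]' 15
python3 fit.py
```

```text
time: 20.18
ee_pos: [0.5807, 0.0342, 0.0967]
tcp_rot: [3.142, 0.005, 0.217]
ft_force: [-11.0, -5.0, 14.4]
gripper_width: 0.405
finger_force: 15.0
conf 0.88 6659 [0.58070315 0.03419802 0.09664668] [-10.9147753   -4.69636093  13.30223694]
(np.float64(0.9656143471172373), -35, 0.041, -0.005)
(np.float64(0.9515891701000588), -30, 0.041, -0.005)
(np.float64(0.9511338697878566), -40, 0.041, -0.005)
(np.float64(0.9457719273143511), -35, 0.036, 0)
(np.float64(0.9428653049564348), -30, 0.036, 0)
(np.float64(0.9367644973770027), -40, 0.036, 0)
199 312 287 356
[149 151 150 164 169 169 170 170 169 170 170 170 171 171 171 171 172 171
 171 171 172 173 171 172 172 172 172 172 172 171 172 180 170 218 221 221
 220 220 219 220 252 132  37  61  66]
```

Pressing shows 18 N of reaction along the axis and a fitted tilt of 30–35°. I'll check the seating in the world frame before letting go.

```bash
cat > home.py <<'E'
from h import *
S=np.array([.6017,.0388,.085]);X=np.array([.9765,.2155,0]);Y=np.array([-.2155,.9765,0])
def model(d,s,th,off):
    n=-X*np.sin(th)+np.array([0,0,np.cos(th)]);e1=np.cross(Y,n);n0=-X*.5+np.array([0,0,.866])
    b=S+off+s*n0
    P=[proj(d,b+a*n+.019*(np.cos(t)*e1+np.sin(t)*Y)) for a in(0,.06) for t in np.linspace(0,6.28,24)]
    I=np.zeros((400,640),np.uint8);cv2.fillConvexPoly(I,cv2.convexHull(np.array(P).round().astype(np.int32)),1);return I>0
for nme in('wrist','side','scene'):
    d=cam(nme);h=ctrl.silhouettes(d,'long_tube')
    if not h: print(nme,'none');continue
    M=h[0]['mask'];iou=lambda A:(A&M).sum()/(A|M).sum()
    L=sorted([(round(iou(model(d,s,np.radians(t),0)),3),s,t) for s in np.arange(-.006,.021,.003) for t in(20,25,30,35,40)],reverse=True)[:5]
    print(nme,round(h[0]['confidence'],2),M.sum(),*[(float(a),round(float(b),3),c) for a,b,c in L])
E
python3 home.py
```

```text
wrist 0.86 6660 (0.959, 0.0, 40) (0.953, 0.0, 35) (0.927, 0.0, 30) (0.92, 0.003, 35) (0.918, 0.003, 40)
side 0.65 2111 (0.0, 0.018, 40) (0.0, 0.018, 35) (0.0, 0.018, 30) (0.0, 0.018, 25) (0.0, 0.018, 20)
scene 0.73 193 (0.323, 0.003, 35) (0.321, -0.003, 35) (0.32, 0.006, 35) (0.32, 0.0, 35) (0.318, 0.0, 40)
```

Seated: the best fit is 0 mm from the shoulder. Release and retract.

```bash
python3 -m creep '[[0,[0,0,0],0],[6,[-0.1,0,-0.2],0],[6,[0,0,0],0],[6,[0,0,0],0],[6,[0,0,0],0],[6,[0,0,-1],0],[6,[0,0,-2],0],[6,[0,0,-3],0],[6,[-1,0,-3],0],[6,[-1,0,-3],0]]'
python3 -m creep '[[6,[-2,0,0],0],[6,[0,0,0],0],[6,[0,0,0],0],[6,[0,0,0],0],[6,[0,0,0],0],[6,[0,0,0],0],[6,[0,0,0],0],[6,[0,0,0],0],[6,[0,0,0],0],[6,[0,0,0],0]]'
python3 home.py
python3 - <<'E'
from h import *
w=cam('wrist')
for t,z in(('dust_cap',.003),('tray_in',.003),('short_tube',0)):
  for h in ctrl.tip_of(w,t)[:1]:print(t,h['confidence'],onz(w,h['location'],z))
E
```

```text
time: 21.42
ee_pos: [0.5625, 0.0305, 0.2199]
tcp_rot: [-3.142, -0.0, 0.218]
ft_force: [0.4, 0.6, 0.3]
gripper_width: 0.651
finger_force: 0.0
time: 22.25
ee_pos: [0.5431, 0.0261, 0.218]
tcp_rot: [-3.142, 0.0, 0.217]
ft_force: [-1.0, 0.5, 1.2]
gripper_width: 0.652
finger_force: 0.0
wrist 0.74 2256 (0.919, 0.009, 20) (0.908, 0.006, 25) (0.899, 0.012, 20) (0.895, -0.003, 40) (0.893, 0.003, 30)
side 0.64 35 (0.0, 0.018, 40) (0.0, 0.018, 35) (0.0, 0.018, 30) (0.0, 0.018, 25) (0.0, 0.018, 20)
scene 0.63 545 (0.89, 0.0, 35) (0.86, 0.003, 35) (0.859, -0.003, 35) (0.836, 0.0, 30) (0.815, 0.006, 35)
dust_cap 0.56 [ 0.5049197  -0.22813048  0.003     ]
tray_in 0.8 [ 0.50821503 -0.22237105  0.003     ]
short_tube 0.94 [0.47019409 0.21838284 0.        ]
```

```bash
cat >> home.py <<'E'
ds=[]
rs=[]
for nme in('wrist','scene','side'):
    d=cam(nme);h=ctrl.silhouettes(d,'long_tube')
    if h and nme!='side': ds.append((d,h[0]['mask']))
    q=ctrl.tip_of(d,'long_tube_mid')
    if q and np.linalg.norm(onz(d,q[0]['location'],.111)-S)<.06: rs.append(ray(d,q[0]['location']));print(nme,q[0]['confidence'],proj(d,[.5871,.0356,.111]),np.array(q[0]['location'])[::-1]*[640,400])
if len(rs)>1:print('mid tri',tri(rs),'expect .5871 .0356 .111')
f=lambda s,t,du:sum((lambda A:(A&M).sum()/(A|M).sum())(model(d,s,np.radians(t),du*X)) for d,M in ds)/2
for b in sorted([(float(f(s,t,du)),round(float(s),3),t,du) for s in np.arange(-.004,.013,.002) for t in(24,27,30,33,36) for du in(-.003,0,.003)],reverse=True)[:8]:print(b)
E
python3 home.py
```

```text
wrist 0.74 2250 (0.926, 0.009, 20) (0.906, 0.006, 25) (0.899, 0.012, 20) (0.898, 0.003, 30) (0.897, -0.003, 35)
side 0.52 215 (0.0, 0.018, 40) (0.0, 0.018, 35) (0.0, 0.018, 30) (0.0, 0.018, 25) (0.0, 0.018, 20)
scene 0.59 569 (0.91, 0.0, 35) (0.872, 0.003, 35) (0.865, 0.0, 30) (0.856, -0.003, 35) (0.831, -0.003, 30)
scene 0.74 [322.67195706 173.69947878] [318.08 181.88]
side 0.7 [321.03529804 197.07633666] [319.808 196.   ]
mid tri [0.58534305 0.0481573  0.09782616] expect .5871 .0356 .111
(0.9277109462232678, -0.002, 30, -0.003)
(0.913758634418365, 0.0, 30, -0.003)
(0.9107186234817815, -0.004, 33, -0.003)
(0.9048691597097128, 0.0, 27, -0.003)
(0.9046707181303648, -0.002, 33, -0.003)
(0.902040192005714, 0.0, 33, -0.003)
(0.9002014551713347, -0.004, 30, -0.003)
(0.8969676385324342, 0.002, 30, -0.003)
```

The joint fit of the wrist and scene views gives the tube seated on the shoulder (within measurement error) at a 30° lean. Handing in.

```bash
python3 -c "
from cell import ctrl
print(ctrl.sign_off())"
```

```text
the job is handed in; nothing more can be done
None
```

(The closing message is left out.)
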